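Proof-pull a puppet's glued neck with a spring gauge

TASK

Proof-test the glued neck of the wooden puppet clamped on the test board: lift the orange spring gauge by its body out of its holder, lay it on the board's narrow cork-topped rest with its steel claw hanging over the puppet's neck, between head and shoulders, and let go of it. Then take it by its black handle and pull straight away from the puppet until the green band on the rod shows at the gauge's mouth but no red does, and keep it there for about two seconds. Ease the handle all the way home without letting it snap back, and leave the gauge lying on the rest with its claw over the neck; do not knock the other things on the bench about.

Things in the scene. Friction and masses are not known exactly. Their poses are not given: they have to be found in the camera images.
- board: test board, fixed, plywood 250 x 80 x 15 mm. Origin at bench level under the rest's middle; x = pull direction, away from the puppet. Along x in mm: clamp 80 wide (-193 to -143), red puppet torso 50 wide, top 78 high (to -126), neck (level 9 mm dowel, axis 60 above bench, -126 to -98), light-wood head 34 across (-98 to -68), rest (-30 to 30).
- neck (a point): middle of the puppet's neck, on the dowel's axis, midway along the 28 mm gap between shoulders and head (board x = -112 mm, 60 mm above the bench)
- rest_top (a point): centre of the rest's cork top, 45 mm above the bench; rest 60 mm along the board's x, 26 mm wide. With the gauge's origin here and its x along the board's x, the claw is midway along the neck.
- holder: gauge holder, fixed, base 160 x 70 x 12 mm, axes as the gauge's at the start. The gauge lies on its saddle (26 mm wide, 60 mm long along x, top 40 mm above the bench). Walls up to 70 mm above the bench stand 4 mm clear round the gauge's handle (x 56 to 102 mm): take the gauge by its body and lift it straight up 35 mm or more.
- gauge: orange spring gauge, loose, 280 g. Body 100 x 30 x 30 mm; origin: centre of its underside; x to the handle, z up. Rod's mouth at x 50 mm. At the other end a steel arm, 38 to 44 mm high, runs over the puppet's head to x -115 mm; the claw hangs from it at x -112: plate 6 mm thick, 32 wide, with a 16 mm slot open below (slot top z 22, prong tips z -5 mm).
- claw (a point): middle of the claw's slot at the height of the neck when seated (gauge x = -112 mm, z = 15 mm)
- handle (a point): centre of the black handle block on the rod's end: 22 mm along x, 36 mm across (y), 30 mm high; at gauge x = 73 mm plus the pull, z = 15 mm. At home only 12 mm of rod shows between body and handle, so take it across its 36 mm width.
- pull (a joint): pull of the gauge's sprung rod in m: 0 is home, end stop 0.070. About 2 N at home, 160 N/m more. The green band starts to show at the mouth at 0.040; the red band starts to show at 0.054.
- carving_iron: bystander, loose: carving iron with a handle, lying on the bench
- glue: bystander, loose: white glue bottle 52 mm across, 130 mm tall, standing
- paint_pot: bystander, loose: yellow paint jar 48 mm across, 55 mm tall, standing
- leg: bystander, loose: carved puppet leg with a blue shoe, about 100 mm long, 18 mm thick, lying
- blank: bystander, loose: brown wood blank 130 x 45 x 30 mm
- offcut: bystander, loose: light wood offcut 70 x 40 x 25 mm
Things that resemble listed ones, but are neither listed nor needed, are in the scene too. There is more than one size of the gauge; the one meant has the size given above.

How it is judged:
By the outcome, as a careful person would: the job done as asked, in the order asked, and still so for the second after the job is handed in, with the robot touching nothing.
It also fails if it takes over 58 s, if anything falls off the work surface, if the arm or the gripper's body presses on something with over 40 N, if the wrist force passes 120 N, or if a joint passes its speed limit or range.

ROBOT

A 6-joint arm with a two-finger parallel gripper is mounted at the origin on the work surface. World frame = base frame: x ahead of the robot, y to its left, z up, the work surface at z = 0. Lengths are in mm, angles in degrees, forces in N, time in s.
With the tool pointing down it reaches from about 300 to 850 mm from the base axis. Payload 4.2 kg.
Tool frame: the origin (TCP) lies at the very end of the fingers, on their centre line; the grasp point (between the pads) lies 19 mm behind it; z points along the fingers, y is the line along which they close (so a half turn about z gives the same grasp; the last joint's range is limited). The gripper opens to 91 mm and grips with 3 to 60 N. Pads are 32 mm wide; open, the fingers measure 118 mm over their backs; the gripper's body (76 mm by 178 mm) begins 60 mm behind the grasp point.
Start: joints at [-70.531, 18.312, 89.639, -0, 72.044, -1.146], TCP at [202.454, -538.197, 213.976] pointing down, gripper open.
Joint ranges: [-177.97, 177.97], [-48.28, 115.42], [12.27, 149.76], [-77.06, 257.06], [2.81, 150.46], [-146.56, 146.56]. Speed limits (degrees/s): [147.25, 147.25, 180, 180, 180, 180].

INTERFACE

Orientations are given as [roll, pitch, yaw] about the fixed x, y, z axes, in that order (R = Rz(yaw) Ry(pitch) Rx(roll)).
In Python, from workcell import env, grab_frame gives the robot as it stands. The module is installed in compiled form; this text tells all that it offers.
- The arm moves only by the tool move_arm, never from a script. Its argument "plan" is a list of rows, each an object of numbers: "tx", "ty", "tz": the shift along the tool's x, y, z in cm; "wx", "wy", "wz": the turn, a rotation vector about the tool's x, y, z in rad. In form: [{"tx": .., "ty": .., "tz": .., "wx": .., "wy": .., "wz": ..}, ...]. A call has 1 to 12 rows; each row shifts and turns the commanded pose from where the row before left it, along the tool's axes as they then stand; what a row does not reach is not made up. A row lasts 1/12 s, in which the tool goes at most 41.7 mm and 7.16 degrees, less where a joint would pass 70% of its speed; a pose out of reach is approached as far as the arm can. A call is refused whole if a number of a shift passes 4.17 or a number of a turn 0.125, either way. A call with a gripper value outside its range is refused whole. "gripper" is the finger opening in cm, from 0 to 9.12, set as the call begins (left out, the last holds). The fingers move at their own pace and stop on an object; "force" is the grip in N (left out, the last holds). Time passes only in rows, so rows that do not move let the fingers close. It gives the time, the measured TCP pose, the force, the opening and the grip force at its end, in the units of the state.
- env.state(): the state, without advancing time (a new reading comes with each control period).
- grab_frame(name): name is "scene" or "side" or "wrist"; returns a dict with "color" (384x512x3 uint8, red, green, blue), "vfov" (degrees; the focal length in pixels is half the picture's height over the tangent of half this angle, whatever the lens; pixels are square), "cx", "cy" (the principal point, pixels), "view" (4x4, takes a point from world to camera coordinates). Camera axes: x right, y up, looking along -z (the intrinsics and any distortion apply to the point x, -y, -z); pixel columns grow to the right and rows downward; lengths in mm; the calibration is good to about 2 mm. A picture is of the moment at which its call begins. There is no depth.
- env.job_done(): hands the job in; it is judged then, once.
The state is a dict: "time_s": time; "qpos": joint angles; "qvel": joint speeds; "effort": joint torques, N m; "ee_pos": TCP position; "ee_rot": TCP orientation; "force": force on the tool from outside, world axes, zero at the start; "torque": the same for the moment, N m; "gripper_width": finger opening in mm; "gripper_force": force on a finger pad.
Only numpy, scipy, OpenCV 4.12 (cv2) and the standard library are available. Lean on these libraries where they do the work, as an engineer would, in place of code of your own. Each camera call takes 0.05 s, during which the arm holds its last target. There are 200 camera calls.

## Working session

There is one attempt and no reset: what is moved stays moved. The work goes in short steps, Python scripts to look and compute and a tool call to move; the robot and the scene stay as the last step left them, time stands still between calls to the robot, and variables do not carry over. Pictures are saved under pics/ and viewed, at most 10 in all, crops included, and the job is handed in when it is done.

Besides the shell and the picture viewer there is one more tool, called after "Call:" as name(argument=value, ...), one argument or row to a line, values as JSON. move_arm: Moves the arm, as the interface text tells. Its arguments: {"type":"object","properties":{"plan":{"type":"array","items":{"type":"object","properties":{"tx":{"type":"number"},"ty":{"type":"number"},"tz":{"type":"number"},"wx":{"type":"number"},"wy":{"type":"number"},"wz":{"type":"number"}}}},"gripper":{"type":"number"},"force":{"type":"number"}},"required":["plan"]}

```bash
mkdir -p pics; cat > h.py <<'E'
import numpy as np, cv2
from workcell import env, grab_frame
def cam(f):
    h=f["color"].shape[0]; F=h/2/np.tan(np.radians(f["vfov"])/2); return F
def ray(f,u,v):
    F=cam(f); V=np.array(f["view"]); R=V[:3,:3]; t=V[:3,3]
    d=np.array([(u-f["cx"])/F,-(v-f["cy"])/F,-1.0]); return -R.T@t, R.T@d
def onz(f,u,v,z):
    o,d=ray(f,u,v); return o+d*(z-o[2])/d[2]
def proj(f,p):
    F=cam(f); V=np.array(f["view"]); c=V[:3,:3]@np.array(p,float)+V[:3,3]
    return np.array([f["cx"]+F*c[0]/-c[2], f["cy"]-F*c[1]/-c[2]])
def tri(f1,a,f2,b):
    o1,d1=ray(f1,*a); o2,d2=ray(f2,*b)
    s=np.linalg.lstsq(np.c_[d1,-d2],o2-o1,rcond=None)[0]
    p,q=o1+s[0]*d1,o2+s[1]*d2; return (p+q)/2,np.linalg.norm(p-q)
E
python3 - <<'E'
from h import *
import pickle
fs={n:grab_frame(n) for n in("scene","side","wrist")}
pickle.dump(fs,open("f0.pkl","wb"))
for n,f in fs.items():
    print(n,[k for k in f],f["vfov"],f["cx"],f["cy"],f.get("dist"),np.round(np.linalg.inv(np.array(f["view"]))[:3,3]))
    if n!="wrist": cv2.imwrite(f"pics/{n}0.png",cv2.resize(f["color"][:,:,::-1],(800,600),interpolation=cv2.INTER_CUBIC))
s=env.state();print(s)
E
```

```text
scene ['color', 'vfov', 'cx', 'cy', 'view'] 54.394024502179185 261.59608466960196 193.61739997403185 None [1016. -587. 1189.]
side ['color', 'vfov', 'cx', 'cy', 'view'] 47.021857351585744 258.60350025265325 194.412296876166 None [ 462. 1260.  709.]
wrist ['color', 'vfov', 'cx', 'cy', 'view'] 62.71773000184851 250.65495763663606 196.25397035766824 None [ 269. -513.  386.]
{'time_s': 0.15, 'qpos': array([-7.05326522e+01,  1.83417704e+01,  8.96884805e+01, -8.45881878e-04,
        7.20421822e+01, -1.14657531e+00]), 'qvel': array([ 0.0155418 , -0.18616661, -0.17631069,  0.09995459, -0.03200572,
        0.03458443]), 'effort': array([ 2.68136155e-04, -4.12774587e+01, -2.32155687e+01,  7.27302348e-02,
        4.33719205e-02, -9.11210282e-05]), 'ee_pos': array([ 202.31102403, -537.85263503,  213.34067858]), 'ee_rot': array([-1.79927565e+02, -6.45216392e-04,  2.06141840e+01]), 'force': array([-0.23651278, -0.15735476,  0.23987016]), 'torque': array([ 0.03558046, -0.00526513, -0.01841625]), 'gripper_force': 0.0, 'gripper_width': 91.10576445353868}
```

View pics/scene0.png

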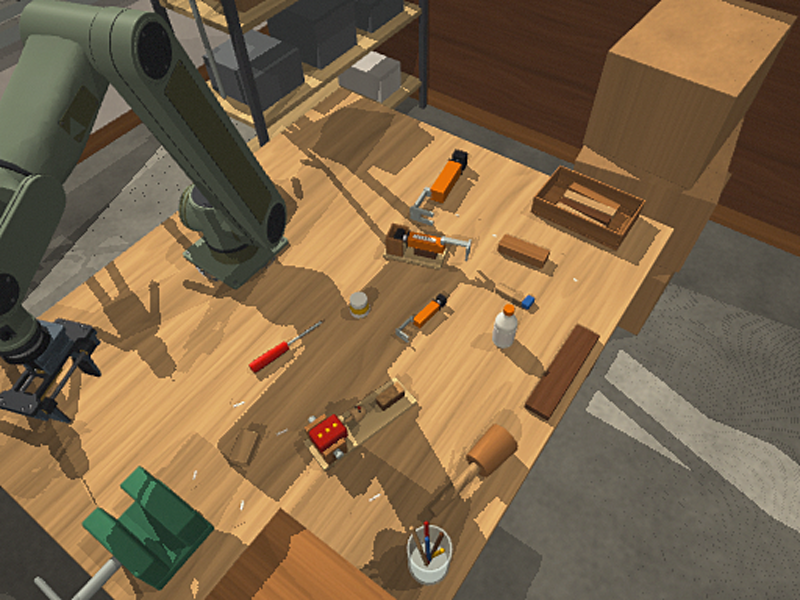

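View pics/side0.png

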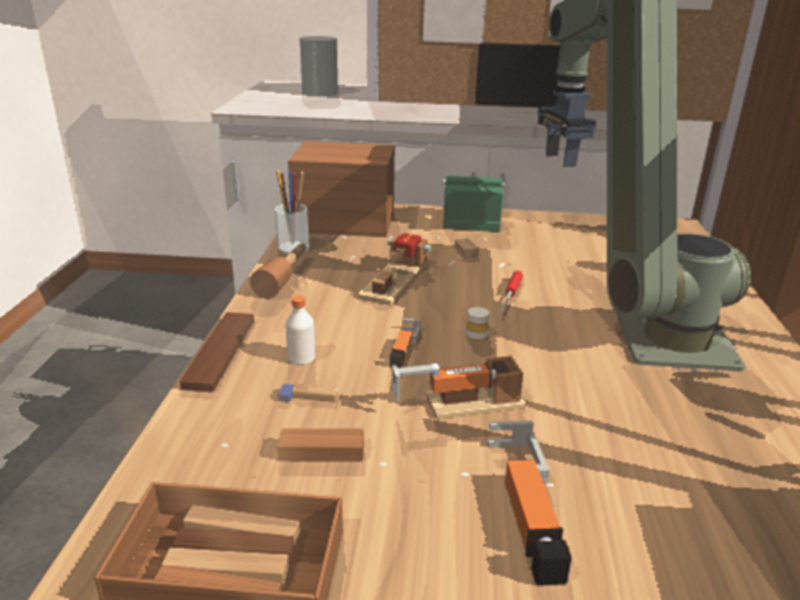

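The scene picture shows three orange gauges: the one in the holder at (427,241), a larger one lying at (448,182) and a smaller one lying at (430,312). The holder one fits the description, since it lies on the saddle with its handle between walls. The board with the puppet is at (360,425). Next I enlarge both to confirm.

```bash
python3 - <<'E'
from h import *
import pickle
fs=pickle.load(open("f0.pkl","rb"))
def crop(n,u,v,w,h):
    c=fs[n]["color"][v:v+h,u:u+w,::-1]; return cv2.resize(c,(400,300),interpolation=cv2.INTER_CUBIC)
# w x h = 80x60 -> scale 5
A=crop("scene",240,125,80,60);B=crop("side",245,215,100,75)
C=crop("scene",190,238,80,60);D=crop("side",222,143,64,48)
cv2.imwrite("pics/c1.png",np.vstack([np.hstack([A,B]),np.hstack([C,D])]))
for n,z in(("scene",60),("side",60)):
    f=fs[n];hsv=cv2.cvtColor(f["color"],cv2.COLOR_RGB2HSV)
    m=cv2.inRange(hsv,(6,190,120),(16,255,255))
    cs,_=cv2.findContours(m,cv2.RETR_EXTERNAL,cv2.CHAIN_APPROX_NONE)
    for c in cs:
        if cv2.contourArea(c)>25:
            r=cv2.minAreaRect(c);b=cv2.boxPoints(r)
            P=np.array([onz(f,*p,z) for p in b]);
            print(n,np.round(r[0],1),"ctr",np.round(onz(f,*r[0],z)),"sides",np.round(np.linalg.norm(P[1]-P[0])),np.round(np.linalg.norm(P[2]-P[1])))
E
```

```text
scene [325.  197.5] ctr [726. 206.  60.] sides 22.0 23.0
scene [272. 200.] ctr [571.  83.  60.] sides 83.0 26.0
scene [272.4 154.7] ctr [444. 271.  60.] sides 54.0 97.0
scene [283.7 115.1] ctr [352. 495.  60.] sides 177.0 53.0
```

View pics/c1.png

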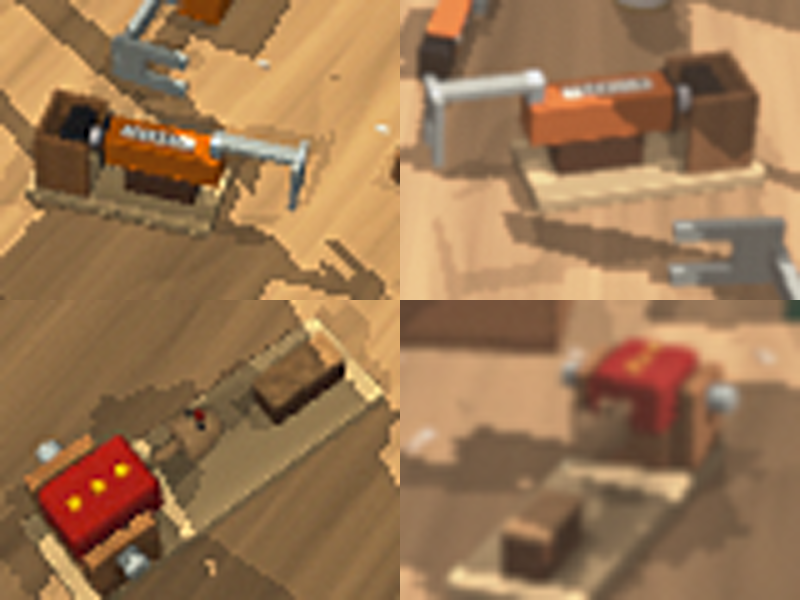

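The crop confirms the choice. The holder gauge's body is 97 mm long, against about 177 and 83 mm for the lookalikes. Its claw is to the right at crop (300,180) and its handle is between the walls at (75,130). The rest is at crop (300,380) and the neck near (168,452).

```bash
python3 - <<'E'
from h import *
import pickle
fs=pickle.load(open("f0.pkl","rb"));S=fs["scene"];D=fs["side"];W=fs["wrist"]
pA=lambda x,y:(240+x/5,125+y/5); pB=lambda x,y:(245+x/4,215+y/4); pC=lambda x,y:(190+x/5,238+y/5); pD=lambda x,y:(222+x*.16,143+y*.16)
g=lambda *a:np.round(onz(*a),1)
print("top mid scene",g(S,*pA(166,140),70),"side",g(D,*pB(200,90),70))
print("arm end scene",g(S,*pA(305,147),84),"side",g(D,*pB(30,83),84), "arm near body",g(S,*pA(215,142),84),g(D,*pB(140,78),84))
print("handle c",g(S,*pA(75,125),70))
print("rest c",g(S,*pC(300,78),45),g(D,*pD(140,212),45)); print("neck",g(S,*pC(168,152),60)); print("torso top",g(S,*pC(98,185),78),g(D,*pD(245,70),78))
print("rest ends",g(S,*pC(262,97),45),g(S,*pC(330,57),45))
V=np.array(W["view"]);print("wrist look",np.round(V[:3,:3],3)); 
from scipy.spatial.transform import Rotation as R
s=env.state();Rt=R.from_euler("xyz",s["ee_rot"],degrees=True).as_matrix()
c=np.linalg.inv(V); print("cam in tool",np.round(Rt.T@(c[:3,3]-s["ee_pos"]),1)); print(np.round(Rt.T@c[:3,:3],3))
E
```

```text
top mid scene [446.9 273.   70. ] side [439.7 276.9  70. ]
arm end scene [549.1 319.   84. ] side [549.7 303.9  84. ] arm near body [487.3 282.8  84. ] [479.3 289.1  84. ]
handle c [376.6 244.4  70. ]
rest c [ 630.2 -135.1   45. ] [ 621.6 -125.1   45. ]
neck [ 596.3 -234.1   60. ]
torso top [ 580.7 -283.2   78. ] [ 575.  -259.8   78. ]
rest ends [ 617.6 -161.4   45. ] [ 637.5 -110.4   45. ]
wrist look [[ 0.353 -0.936 -0.002]
 [ 0.904  0.341 -0.256]
 [ 0.24   0.088  0.967]]
cam in tool [  70.7    0.3 -172.2]
[[ 0.001  0.967  0.256]
 [ 1.    -0.001  0.001]
 [ 0.001  0.256 -0.967]]
```

Call:
move_arm(
  plan=[
    {"tx":3.72,"ty":-1.46},
    {"tx":3.72,"ty":-1.46},
    {"tx":3.72,"ty":-1.46},
    {"tx":3.72,"ty":-1.46},
    {"tx":3.72,"ty":-1.46},
    {"tx":3.72,"ty":-1.46},
    {"tx":3.72,"ty":-1.46},
    {"tx":3.72,"ty":-1.46},
    {"tx":3.72,"ty":-1.46},
    {"tx":3.72,"ty":-1.46},
    {"tx":3.72,"ty":-1.46},
    {"tx":3.72,"ty":-1.46},
  ],
)

```text
schema error: expected keys tx, ty, tz, wx, wy, wz
```

Call:
move_arm(
  plan=[
    {"tx":3.72,"ty":-1.46},
    {"tx":3.72,"ty":-1.46},
    {"wz":-0.11},
    {"wz":-0.11},
    {"wz":-0.11},
    {"wz":-0.11},
    {"wz":-0.11},
    {"wz":-0.11},
    {"wz":-0.11},
    {"wz":-0.11},
    {},
    {},
  ],
)

```text
schema error: expected keys tx, ty, tz, wx, wy, wz
```

```bash
python3 - <<'E'
from h import *
import pickle
f=grab_frame("wrist");s=env.state();pickle.dump((f,s),open("f1.pkl","wb"))
cv2.imwrite("pics/w1.png",cv2.resize(f["color"][:,:,::-1],(800,600),interpolation=cv2.INTER_CUBIC)); print(s["ee_pos"],s["ee_rot"],s["qpos"])
E
```

```text
[ 202.34722176 -537.90961328  213.44087592] [-1.79938778e+02 -7.13171425e-05  2.06143053e+01] [-7.05309395e+01  1.83382449e+01  8.96789155e+01 -1.21134868e-03
  7.20440513e+01 -1.14487079e+00]
```

View pics/w1.png

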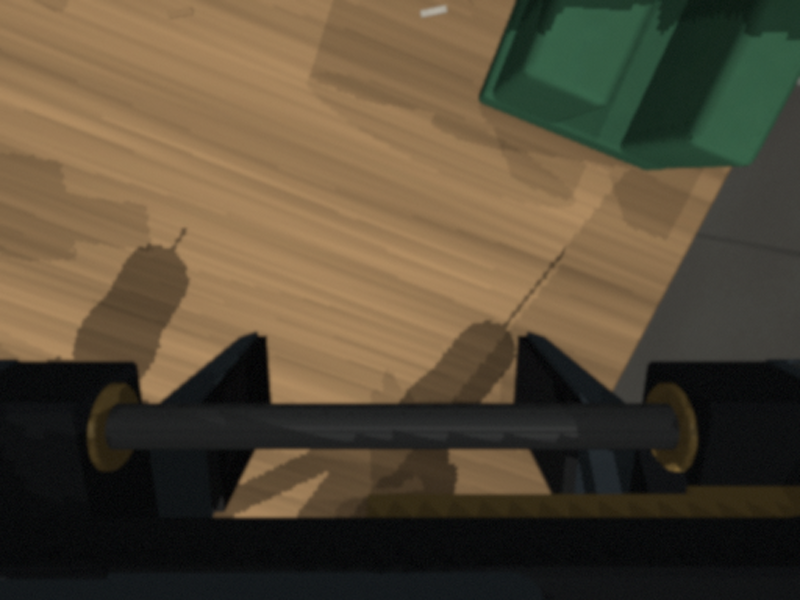

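The first call was refused because every row needs all six keys. The wrist picture shows empty bench and that the gripper hides the lower 40% of the view, so I aim the camera from behind the board.

Call:
move_arm(
  plan=[
    {"tx":3.87,"ty":-1.16,"tz":0,"wx":0,"wy":0,"wz":0},
    {"tx":3.87,"ty":-1.16,"tz":0,"wx":0,"wy":0,"wz":0},
    {"tx":3.87,"ty":-1.16,"tz":0,"wx":0,"wy":0,"wz":0},
    {"tx":3.87,"ty":-1.16,"tz":0,"wx":0,"wy":0,"wz":0},
    {"tx":3.87,"ty":-1.16,"tz":0,"wx":0,"wy":0,"wz":0},
    {"tx":3.87,"ty":-1.16,"tz":0,"wx":0,"wy":0,"wz":0},
    {"tx":3.87,"ty":-1.16,"tz":0,"wx":0,"wy":0,"wz":0},
    {"tx":3.87,"ty":-1.16,"tz":0,"wx":0,"wy":0,"wz":0},
    {"tx":3.87,"ty":-1.16,"tz":0,"wx":0,"wy":0,"wz":0},
    {"tx":3.87,"ty":-1.16,"tz":0,"wx":0,"wy":0,"wz":0},
    {"tx":3.87,"ty":-1.16,"tz":0,"wx":0,"wy":0,"wz":0},
    {"tx":3.87,"ty":-1.16,"tz":0,"wx":0,"wy":0,"wz":0},
  ],
)

```text
time_s: 1.2
ee_pos: [589.4, -242.8, 213.8]
ee_rot: [-180.0, 0.0, 20.6]
force: [0.2, -0.7, -1.0]
gripper_width: 91.1
gripper_force: 0.0
```

Call:
move_arm(
  plan=[
    {"tx":0,"ty":0,"tz":0,"wx":0,"wy":0,"wz":-0.11},
    {"tx":0,"ty":0,"tz":0,"wx":0,"wy":0,"wz":-0.11},
    {"tx":0,"ty":0,"tz":0,"wx":0,"wy":0,"wz":-0.11},
    {"tx":0,"ty":0,"tz":0,"wx":0,"wy":0,"wz":-0.11},
    {"tx":0,"ty":0,"tz":0,"wx":0,"wy":0,"wz":-0.11},
    {"tx":0,"ty":0,"tz":0,"wx":0,"wy":0,"wz":-0.11},
    {"tx":0,"ty":0,"tz":0,"wx":0,"wy":0,"wz":-0.11},
    {"tx":0,"ty":0,"tz":0,"wx":0,"wy":0,"wz":-0.11},
    {"tx":0,"ty":0,"tz":0,"wx":0,"wy":0,"wz":0},
    {"tx":0,"ty":0,"tz":0,"wx":0,"wy":0,"wz":0},
  ],
)

```text
time_s: 2.03
ee_pos: [588.0, -244.3, 213.7]
ee_rot: [-180.0, -0.0, 70.9]
force: [0.2, -0.3, 0.6]
gripper_width: 90.8
gripper_force: 0.0
```

```bash
python3 - <<'E'
from h import *
import pickle
f=grab_frame("wrist");s=env.state();pickle.dump((f,s),open("f1.pkl","wb"))
cv2.imwrite("pics/w2.png",cv2.resize(f["color"][:,:,::-1],(800,600),interpolation=cv2.INTER_CUBIC)); print(s["time_s"],s["ee_pos"],s["ee_rot"],s["qpos"])
E
```

```text
2.0833 [ 588.03882913 -244.35852845  213.73060958] [-1.79979865e+02  9.35669330e-04  7.08835415e+01] [-2.35987031e+01  2.39617831e+01  8.09565692e+01 -2.59351442e-03
  7.51016476e+01 -4.48157723e+00]
```

View pics/w2.png

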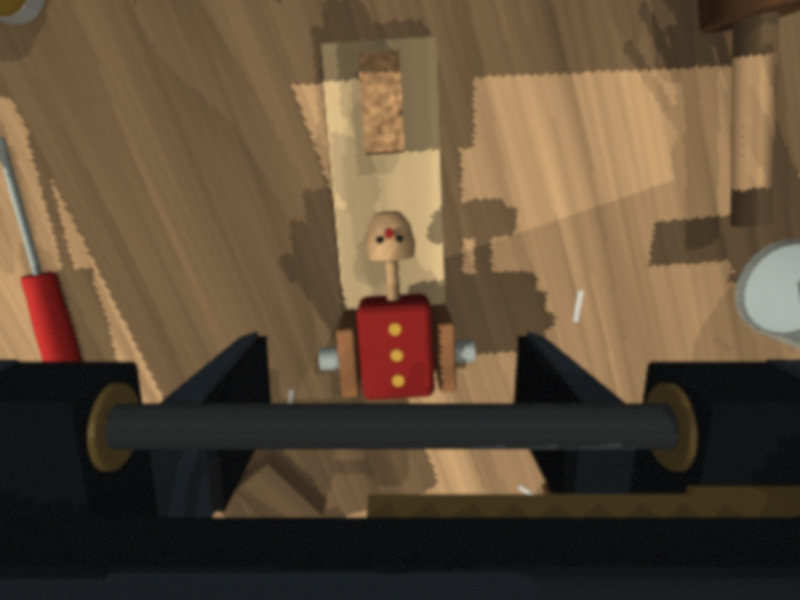

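The picture shows the board from above: rest top at corners (360,53) (400,51) (405,152) (365,154), head at (390,238), neck dowel from (390,262) to (393,297), red torso at (396,347).

```bash
python3 - <<'E'
from h import *
import pickle
f,s=pickle.load(open("f1.pkl","rb"))
g=lambda x,y,z:onz(f,x*.64,y*.64,z)
c=[g(x,y,45) for x,y in((360,53),(400,51),(405,152),(365,154))]
print("rest",np.round(c,1),"L",[round(np.linalg.norm(c[i]-c[(i+1)%4]),1) for i in range(4)],"mean",np.mean(c,0).round(1))
n1,n2=g(390.5,262,64.5),g(393,296,64.5); print("neck",n1.round(1),n2.round(1),(n1/2+n2/2).round(1),np.linalg.norm(n1-n2).round(1))
l=[g(322,43,15),g(343,300,15)];r=[g(435,37,15),g(443,300,15)]
ang=lambda a,b:np.degrees(np.arctan2(*(a-b)[[1,0]])).round(2)
print("edges",ang(*l),ang(*r),"width",np.linalg.norm(l[0]-r[0]).round(1),np.round(l+r,1))
print("rest ang",ang(c[0],c[3]),ang(c[1],c[2]),"neck->rest",ang(np.mean(c,0),(n1+n2)/2),np.linalg.norm((np.mean(c,0)-(n1+n2)/2)[:2]))
# fine cork edges from profile
hsv=cv2.cvtColor(f["color"],cv2.COLOR_RGB2HSV)
for y in (60,75,90,105,120,135):
    v=int(y*.64); row=f["color"][v,220:270].astype(int).sum(1); d=np.diff(row); i=d.argmin();j=d.argmax(); print(v,220+i+1,220+j+1)
print(f["color"][24:104:2,245].sum(1) if 0 else f["color"][24:104,245].astype(int).sum(1))
t=[g(358,300,78),g(430,296,78)];print("torso",np.round(t,1),ang(t[0],t[1])+90)
E
```

```text
rest [[ 616.   -99.2   45. ]
 [ 640.2 -106.4   45. ]
 [ 623.7 -165.    45. ]
 [ 598.3 -157.6   45. ]] L [np.float64(25.3), np.float64(60.9), np.float64(26.5), np.float64(60.9)] mean [ 619.6 -132.1   45. ]
neck [ 591.7 -228.3   64.5] [ 585.8 -250.6   64.5] [ 588.7 -239.4   64.5] 23.1
edges 74.0 74.12 width 77.2 [[ 594.1  -78.    15. ]
 [ 544.2 -252.2   15. ]
 [ 668.2  -99.8   15. ]
 [ 617.6 -277.6   15. ]]
rest ang 73.08 74.27 neck->rest 73.98 111.69705604732908
38 234 256
48 256 230
57 257 235
67 226 234
76 258 253
86 259 256
[207 225 233 235 234 235 236 235 233 234 221 214 207 214 232 253 266 265
 254 238 231 262 319 359 367 359 350 358 366 387 406 424 436 440 432 408
 384 366 360 367 379 386 392 392 393 391 390 392 393 391 387 374 362 345
 344 349 370 384 395 388 377 379 395 423 438 435 415 388 375 380 386 381
 345 284 309 385 412 412 410 404]
torso [[ 564.6 -242.6   78. ]
 [ 609.3 -255.3   78. ]] 254.2
```

Call:
move_arm(
  plan=[
    {"tx":3.58,"ty":-1.7,"tz":0,"wx":0,"wy":0,"wz":0},
    {"tx":3.58,"ty":-1.7,"tz":0,"wx":0,"wy":0,"wz":0},
    {"tx":3.58,"ty":-1.7,"tz":0,"wx":0,"wy":0,"wz":0},
    {"tx":3.58,"ty":-1.7,"tz":0,"wx":0,"wy":0,"wz":0},
    {"tx":3.58,"ty":-1.7,"tz":0,"wx":0,"wy":0,"wz":0},
    {"tx":3.58,"ty":-1.7,"tz":0,"wx":0,"wy":0,"wz":0},
    {"tx":3.58,"ty":-1.7,"tz":0,"wx":0,"wy":0,"wz":0},
    {"tx":3.58,"ty":-1.7,"tz":0,"wx":0,"wy":0,"wz":0},
    {"tx":3.58,"ty":-1.7,"tz":0,"wx":0,"wy":0,"wz":0},
    {"tx":3.58,"ty":-1.7,"tz":0,"wx":0,"wy":0,"wz":0},
    {"tx":3.58,"ty":-1.7,"tz":0,"wx":0,"wy":0,"wz":0},
    {"tx":3.58,"ty":-1.7,"tz":0,"wx":0,"wy":0,"wz":0},
  ],
)

```text
time_s: 3.08
ee_pos: [534.2, 230.0, 214.1]
ee_rot: [180.0, -0.0, 70.9]
force: [1.2, -0.4, -0.3]
gripper_width: 91.1
gripper_force: 0.0
```

Call:
move_arm(
  plan=[
    {"tx":3.58,"ty":-1.7,"tz":0,"wx":0,"wy":0,"wz":0},
    {"tx":3.58,"ty":-1.7,"tz":0,"wx":0,"wy":0,"wz":0},
    {"tx":0,"ty":0,"tz":0,"wx":0,"wy":0,"wz":-0.12},
    {"tx":0,"ty":0,"tz":0,"wx":0,"wy":0,"wz":-0.12},
    {"tx":0,"ty":0,"tz":0,"wx":0,"wy":0,"wz":-0.12},
    {"tx":0,"ty":0,"tz":0,"wx":0,"wy":0,"wz":-0.12},
    {"tx":0,"ty":0,"tz":0,"wx":0,"wy":0,"wz":-0.12},
    {"tx":0,"ty":0,"tz":0,"wx":0,"wy":0,"wz":-0.12},
    {"tx":0,"ty":0,"tz":0,"wx":0,"wy":0,"wz":-0.12},
    {"tx":0,"ty":0,"tz":0,"wx":0,"wy":0,"wz":-0.12},
    {"tx":0,"ty":0,"tz":0,"wx":0,"wy":0,"wz":-0.12},
  ],
)

```text
time_s: 4.0
ee_pos: [525.9, 306.9, 213.9]
ee_rot: [-180.0, 0.0, 133.1]
force: [0.3, -0.2, -0.4]
gripper_width: 91.2
gripper_force: 0.0
```

Call:
move_arm(
  plan=[
    {"tx":0,"ty":0,"tz":0,"wx":0,"wy":0,"wz":-0.12},
    {"tx":0,"ty":0,"tz":0,"wx":0,"wy":0,"wz":-0.12},
    {"tx":0,"ty":0,"tz":0,"wx":0,"wy":0,"wz":-0.12},
    {"tx":0,"ty":0,"tz":0,"wx":0,"wy":0,"wz":-0.12},
    {"tx":0,"ty":0,"tz":0,"wx":0,"wy":0,"wz":-0.12},
    {"tx":0,"ty":0,"tz":0,"wx":0,"wy":0,"wz":-0.12},
    {"tx":0,"ty":0,"tz":0,"wx":0,"wy":0,"wz":-0.12},
    {"tx":0,"ty":0,"tz":0,"wx":0,"wy":0,"wz":-0.12},
    {"tx":0,"ty":0,"tz":0,"wx":0,"wy":0,"wz":-0.12},
    {"tx":0,"ty":0,"tz":0,"wx":0,"wy":0,"wz":-0.11},
    {"tx":0,"ty":0,"tz":0,"wx":0,"wy":0,"wz":0},
    {"tx":0,"ty":0,"tz":0,"wx":0,"wy":0,"wz":0},
  ],
)

```text
time_s: 5.0
ee_pos: [525.9, 306.9, 213.9]
ee_rot: [-180.0, -0.0, -159.1]
force: [-0.0, 0.0, -0.3]
gripper_width: 90.9
gripper_force: 0.0
```

```bash
python3 - <<'E'
from h import *
import pickle
f=grab_frame("wrist");s=env.state();pickle.dump((f,s),open("f2.pkl","wb"))
cv2.imwrite("pics/w3.png",cv2.resize(f["color"][:,:,::-1],(800,600),interpolation=cv2.INTER_CUBIC)); print(s["time_s"],s["ee_pos"],s["ee_rot"],s["qpos"])
E
```

```text
5.05 [525.8903217  306.93420779 213.8791735 ] [-1.79998033e+02 -3.85624176e-03 -1.59114512e+02] [ 2.91884347e+01  2.13922938e+01  8.49895668e+01 -1.44793784e-03
  7.36222393e+01 -8.16966454e+01]
```

View pics/w3.png

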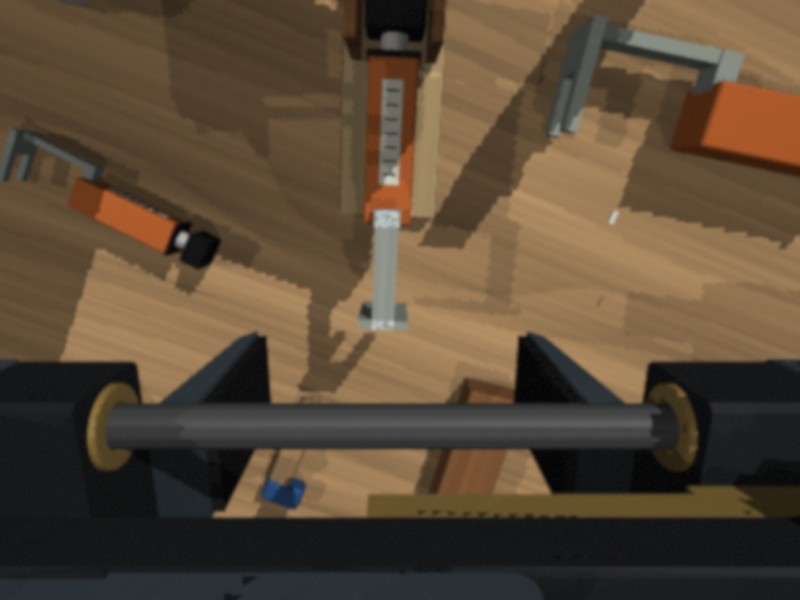

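The picture shows the gauge in its holder: body top from (392,57) to (388,~215), arm running down to the claw at (384,318), handle between walls at (396,18). The small gauge is at left and the large gauge at right, both well clear.

```bash
python3 - <<'E'
from h import *
import pickle
f,s=pickle.load(open("f2.pkl","rb"))
g=lambda x,y,z:onz(f,x*.64,y*.64,z)
ang=lambda a,b:np.degrees(np.arctan2(*(a-b)[[1,0]])).round(2)
hsv=cv2.cvtColor(f["color"],cv2.COLOR_RGB2HSV)
m=cv2.inRange(hsv,(4,150,60),(18,255,255)); 
for v in (42,52,62,72,82,92,102,112,122,127,132,137,140,143):
    u=np.where(m[v,225:270])[0]+225
    if len(u):
        a,b=onz(f,u[0],v+.5,70),onz(f,u[-1]+1,v+.5,70); print(v,u[0],u[-1]+1,((a+b)/2).round(1),np.linalg.norm(a-b).round(1), f["color"][v,u[0]:u[-1]:3].sum(1) if v>120 else "")
e=g(393,57,70);
A0,A1=g(387,225,84),g(384,322,84)
print("mouth end",e.round(1),"arm",A0.round(1),A1.round(1),ang(A0,A1),np.linalg.norm(A0-A1), "len claw->mouth",np.linalg.norm((e-A1)[:2]),ang(e,A1))
E
```

```text
42 236 268 [398.5 259.6  70. ] 29.4 
52 235 267 [406.7 261.7  70. ] 29.6 
62 235 266 [415.  264.4  70. ] 28.9 
72 235 266 [423.1 267.5  70. ] 29.2 
82 235 265 [431.6 270.2  70. ] 28.4 
92 234 265 [440.2 273.   70. ] 29.6 
102 234 265 [448.8 276.2  70. ] 29.8 
112 234 264 [457.6 279.1  70. ] 29.1 
122 233 264 [466.6 282.   70. ] 30.3 [195 195 209 284 311 314 317 315 316 311]
127 233 263 [471.3 283.2  70. ] 29.4 [197 214 281 285 299 294 291 310 315 313]
132 233 263 [475.8 285.   70. ] 29.6 [241 295 282 289 289 290 291 311 312 310]
137 232 263 [480.5 286.2  70. ] 30.7 [198 277 253 530 541 506 555 580 383 275]
140 232 264 [483.1 287.7  70. ] 31.7 [197 221 254 494 573 508 532 508 367 274 247]
143 235 263 [485.5 289.7  70. ] 27.8 [167 270 540 559 554 532 549 341 214]
mouth end [393.9 257.4  70. ] arm [485.1 288.3  84. ] [543.3 308.3  84. ] -161.03 61.55634462208067 len claw->mouth 157.85295867672306 -161.18
```

Call:
move_arm(
  plan=[
    {"tx":3.08,"ty":-0.03,"tz":0,"wx":0,"wy":0,"wz":0},
    {"tx":3.08,"ty":-0.03,"tz":0,"wx":0,"wy":0,"wz":0},
    {"tx":3.08,"ty":-0.03,"tz":0,"wx":0,"wy":0,"wz":0.038},
    {"tx":0,"ty":0,"tz":3,"wx":0,"wy":0,"wz":0},
    {"tx":0,"ty":0,"tz":3,"wx":0,"wy":0,"wz":0},
    {"tx":0,"ty":0,"tz":3,"wx":0,"wy":0,"wz":0},
    {"tx":0,"ty":0,"tz":3,"wx":0,"wy":0,"wz":0},
    {"tx":0,"ty":0,"tz":2,"wx":0,"wy":0,"wz":0},
    {"tx":0,"ty":0,"tz":1.6,"wx":0,"wy":0,"wz":0},
    {"tx":0,"ty":0,"tz":1,"wx":0,"wy":0,"wz":0},
    {"tx":0,"ty":0,"tz":0.6,"wx":0,"wy":0,"wz":0},
    {"tx":0,"ty":0,"tz":0,"wx":0,"wy":0,"wz":0},
  ],
)

```text
time_s: 6.05
ee_pos: [439.7, 272.6, 41.2]
ee_rot: [-180.0, -0.1, -161.1]
force: [0.4, -0.5, -0.3]
gripper_width: 91.2
gripper_force: 0.0
```

Call:
move_arm(
  plan=[
    {"tx":0,"ty":0,"tz":0,"wx":0,"wy":0,"wz":0},
    {"tx":0,"ty":0,"tz":0,"wx":0,"wy":0,"wz":0},
    {"tx":0,"ty":0,"tz":0,"wx":0,"wy":0,"wz":0},
    {"tx":0,"ty":0,"tz":0,"wx":0,"wy":0,"wz":0},
    {"tx":0,"ty":0,"tz":0,"wx":0,"wy":0,"wz":0},
    {"tx":0,"ty":0,"tz":0,"wx":0,"wy":0,"wz":0},
    {"tx":0,"ty":0,"tz":0,"wx":0,"wy":0,"wz":0},
    {"tx":0,"ty":0,"tz":0,"wx":0,"wy":0,"wz":0},
  ],
  gripper=2,
  force=30,
)

```text
time_s: 6.72
ee_pos: [440.1, 272.8, 42.0]
ee_rot: [-180.0, 0.0, -161.1]
force: [0.3, -0.1, -0.1]
gripper_width: 40.7
gripper_force: 0.0
```

Fingers still closing; wait a bit, then lift straight up.

Call:
move_arm(
  plan=[
    {"tx":0,"ty":0,"tz":0,"wx":0,"wy":0,"wz":0},
    {"tx":0,"ty":0,"tz":0,"wx":0,"wy":0,"wz":0},
    {"tx":0,"ty":0,"tz":0,"wx":0,"wy":0,"wz":0},
    {"tx":0,"ty":0,"tz":0,"wx":0,"wy":0,"wz":0},
    {"tx":0,"ty":0,"tz":0,"wx":0,"wy":0,"wz":0},
  ],
)

```text
time_s: 7.13
ee_pos: [440.0, 272.9, 41.9]
ee_rot: [-180.0, 0.0, -161.1]
force: [-0.1, -0.1, 0.1]
gripper_width: 29.7
gripper_force: 29.9
```

Call:
move_arm(
  plan=[
    {"tx":0,"ty":0,"tz":-0.5,"wx":0,"wy":0,"wz":0},
    {"tx":0,"ty":0,"tz":-1,"wx":0,"wy":0,"wz":0},
    {"tx":0,"ty":0,"tz":-1.5,"wx":0,"wy":0,"wz":0},
    {"tx":0,"ty":0,"tz":-2,"wx":0,"wy":0,"wz":0},
    {"tx":0,"ty":0,"tz":-2,"wx":0,"wy":0,"wz":0},
    {"tx":0,"ty":0,"tz":-2,"wx":0,"wy":0,"wz":0},
    {"tx":0,"ty":0,"tz":-2,"wx":0,"wy":0,"wz":0},
    {"tx":0,"ty":0,"tz":-2,"wx":0,"wy":0,"wz":0},
    {"tx":0,"ty":0,"tz":-1,"wx":0,"wy":0,"wz":0},
    {"tx":0,"ty":0,"tz":0,"wx":0,"wy":0,"wz":0},
  ],
)

```text
time_s: 7.97
ee_pos: [441.3, 273.5, 184.7]
ee_rot: [179.9, 0.3, -161.1]
force: [1.1, 0.8, -2.4]
gripper_width: 29.9
gripper_force: 29.9
```

Call:
move_arm(
  plan=[
    {"tx":-0.322,"ty":-3.68,"tz":0,"wx":0,"wy":0,"wz":0},
    {"tx":-0.322,"ty":-3.68,"tz":0,"wx":0,"wy":0,"wz":0},
    {"tx":-0.322,"ty":-3.68,"tz":0,"wx":0,"wy":0,"wz":0},
    {"tx":-0.322,"ty":-3.68,"tz":0,"wx":0,"wy":0,"wz":0},
    {"tx":-0.322,"ty":-3.68,"tz":0,"wx":0,"wy":0,"wz":0},
    {"tx":-0.322,"ty":-3.68,"tz":0,"wx":0,"wy":0,"wz":0},
    {"tx":-0.322,"ty":-3.68,"tz":0,"wx":0,"wy":0,"wz":0},
    {"tx":-0.322,"ty":-3.68,"tz":0,"wx":0,"wy":0,"wz":0},
    {"tx":-0.322,"ty":-3.68,"tz":0,"wx":0,"wy":0,"wz":0},
    {"tx":-0.322,"ty":-3.68,"tz":0,"wx":0,"wy":0,"wz":0},
    {"tx":-0.322,"ty":-3.68,"tz":0,"wx":0,"wy":0,"wz":0},
    {"tx":-0.322,"ty":-3.68,"tz":0,"wx":0,"wy":0,"wz":0},
  ],
)

```text
time_s: 8.97
ee_pos: [619.3, -134.0, 180.2]
ee_rot: [179.9, -0.1, -161.1]
force: [0.2, 0.3, -2.9]
gripper_width: 29.8
gripper_force: 29.9
```

Call:
move_arm(
  plan=[
    {"tx":0,"ty":0,"tz":0,"wx":0,"wy":0,"wz":0.115},
    {"tx":0,"ty":0,"tz":0,"wx":0,"wy":0,"wz":0.115},
    {"tx":0,"ty":0,"tz":0,"wx":0,"wy":0,"wz":0.115},
    {"tx":0,"ty":0,"tz":0,"wx":0,"wy":0,"wz":0.115},
    {"tx":0,"ty":0,"tz":0,"wx":0,"wy":0,"wz":0.115},
    {"tx":0,"ty":0,"tz":0,"wx":0,"wy":0,"wz":0.115},
    {"tx":0,"ty":0,"tz":0,"wx":0,"wy":0,"wz":0.115},
    {"tx":0,"ty":0,"tz":0,"wx":0,"wy":0,"wz":0.115},
    {"tx":0,"ty":0,"tz":0,"wx":0,"wy":0,"wz":0.115},
    {"tx":0,"ty":0,"tz":0,"wx":0,"wy":0,"wz":0.115},
  ],
)

```text
time_s: 9.8
ee_pos: [618.9, -132.2, 180.1]
ee_rot: [-179.9, -0.1, 132.7]
force: [-0.1, 0.4, -3.0]
gripper_width: 30.3
gripper_force: 29.9
```

Call:
move_arm(
  plan=[
    {"tx":0,"ty":0,"tz":0,"wx":0,"wy":0,"wz":0.115},
    {"tx":0,"ty":0,"tz":0,"wx":0,"wy":0,"wz":0.115},
    {"tx":0,"ty":0,"tz":0,"wx":0,"wy":0,"wz":0.115},
    {"tx":0,"ty":0,"tz":0,"wx":0,"wy":0,"wz":0.115},
    {"tx":0,"ty":0,"tz":0,"wx":0,"wy":0,"wz":0.115},
    {"tx":0,"ty":0,"tz":0,"wx":0,"wy":0,"wz":0.115},
    {"tx":0,"ty":0,"tz":0,"wx":0,"wy":0,"wz":0.115},
    {"tx":0,"ty":0,"tz":0,"wx":0,"wy":0,"wz":0.115},
    {"tx":0,"ty":0,"tz":0,"wx":0,"wy":0,"wz":0.11},
    {"tx":0,"ty":0,"tz":0,"wx":0,"wy":0,"wz":0},
    {"tx":0,"ty":0,"tz":0,"wx":0,"wy":0,"wz":0},
    {"tx":0,"ty":0,"tz":0,"wx":0,"wy":0,"wz":0},
  ],
)

```text
time_s: 10.8
ee_pos: [619.3, -132.3, 181.1]
ee_rot: [-179.9, 0.0, 74.1]
force: [0.3, -0.4, -2.2]
gripper_width: 29.7
gripper_force: 29.9
```

```bash
python3 - <<'E'
from h import *
import pickle
fs={n:grab_frame(n) for n in("scene","side","wrist")};s=env.state();pickle.dump((fs,s),open("f3.pkl","wb"))
print(s["time_s"],s["ee_pos"],s["ee_rot"],s["force"],s["torque"])
c=[]
for n,w in(("scene",120),("side",100)):
    f=fs[n];p=proj(f,(600,-200,130)).astype(int);print(n,p)
    u,v=p[0]-w//2,p[1]-w*3//4//1//2*1; im=f["color"][v:v+w*3//4,u:u+w,::-1]; print(u,v,w); c.append(cv2.resize(im,(400,300),interpolation=cv2.INTER_CUBIC))
w=cv2.resize(fs["wrist"]["color"][:,:,::-1],(400,300))
cv2.imwrite("pics/c2.png",np.vstack([np.hstack(c),np.hstack([w,np.zeros_like(w)])]))
E
```

```text
10.95 [ 619.62388469 -132.37530382  181.68620957] [-1.79974457e+02  6.63023022e-03  7.40764287e+01] [-0.79681037 -0.33960268 -2.51552473] [-0.02075825 -0.09250607 -0.02685596]
scene [229 251]
169 206 120
side [253 146]
203 109 100
```

View pics/c2.png

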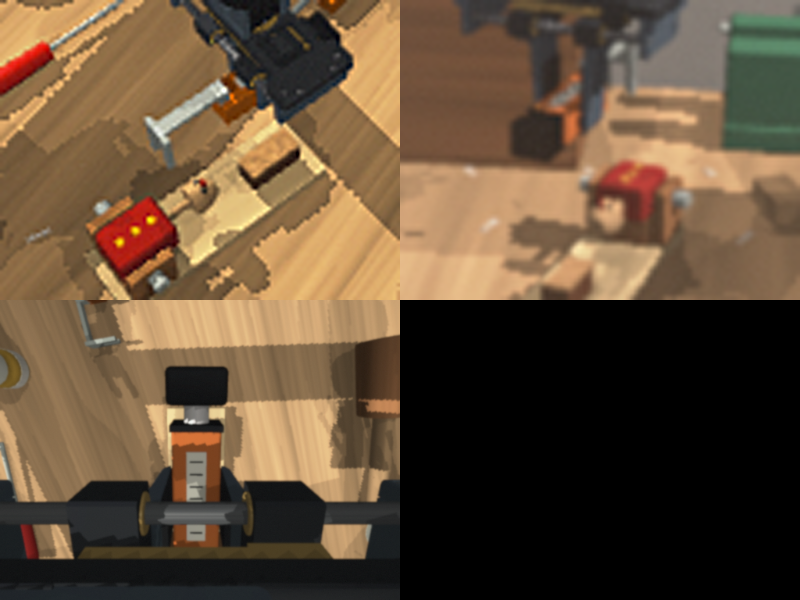

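The held gauge is seen in all three views. In the wrist view (bottom left) the body end is at (196,432), the black mouth cap at (196,421) and the handle top from (196,367) to (196,404). The scene view shows the claw at (165,140).

```bash
python3 - <<'E'
from h import *
import pickle
fs,s=pickle.load(open("f3.pkl","rb"));f=fs["wrist"]
zt=s["ee_pos"][2]-2+30; a=np.radians(s["ee_rot"][2]); X=np.array([np.cos(a),np.sin(a),0])
Y=np.array([np.sin(a),-np.cos(a),0])
for n,(u,v) in dict(orange=(196,432),cap=(196,421),hL=(166,395),hR=(228,395),hfar=(196,367),hnear=(196,395)).items():
    p=onz(f,u*1.28,(v-300)*1.28,zt)-s["ee_pos"]; print(n,round(p@X,1),round(p@Y,1))
S=fs["scene"]; q=lambda x,y:(169+x*.3,206+y*.3)
L,Rr=onz(S,*q(150,125),zt+14),onz(S,*q(168,140),zt+14)
for p in(L,Rr): d=p-s["ee_pos"];print("claw top corners",round(d@X,1),round(d@Y,1))
E
```

```text
orange 45.9 -0.8
cap 52.4 -0.8
hL 67.2 -17.9
hR 67.3 17.4
hfar 82.4 -0.9
hnear 67.2 -0.8
claw top corners -112.9 -4.3
claw top corners -109.0 17.8
```

Call:
move_arm(
  plan=[
    {"tx":0,"ty":0,"tz":2,"wx":0,"wy":0,"wz":0},
    {"tx":0,"ty":0,"tz":2,"wx":0,"wy":0,"wz":0},
    {"tx":0,"ty":0,"tz":2,"wx":0,"wy":0,"wz":0},
    {"tx":0,"ty":0,"tz":1.5,"wx":0,"wy":0,"wz":0},
    {"tx":0,"ty":0,"tz":1,"wx":0,"wy":0,"wz":0},
    {"tx":0,"ty":0,"tz":1,"wx":0,"wy":0,"wz":0},
    {"tx":0,"ty":0,"tz":1,"wx":0,"wy":0,"wz":0},
    {"tx":0,"ty":0,"tz":1,"wx":0,"wy":0,"wz":0},
    {"tx":0,"ty":0,"tz":0.5,"wx":0,"wy":0,"wz":0},
    {"tx":0,"ty":0,"tz":0.5,"wx":0,"wy":0,"wz":0},
    {"tx":0,"ty":0,"tz":0,"wx":0,"wy":0,"wz":0},
    {"tx":0,"ty":0,"tz":0,"wx":0,"wy":0,"wz":0},
  ],
)

```text
time_s: 11.95
ee_pos: [619.9, -132.4, 57.0]
ee_rot: [180.0, 0.0, 74.0]
force: [0.2, -0.4, -2.4]
gripper_width: 30.1
gripper_force: 29.9
```

Call:
move_arm(
  plan=[
    {"tx":0,"ty":0,"tz":0.2,"wx":0,"wy":0,"wz":0},
    {"tx":0,"ty":0,"tz":0.2,"wx":0,"wy":0,"wz":0},
    {"tx":0,"ty":0,"tz":0.1,"wx":0,"wy":0,"wz":0},
    {"tx":0,"ty":0,"tz":0.1,"wx":0,"wy":0,"wz":0},
    {"tx":0,"ty":0,"tz":0.1,"wx":0,"wy":0,"wz":0},
    {"tx":0,"ty":0,"tz":0,"wx":0,"wy":0,"wz":0},
    {"tx":0,"ty":0,"tz":0,"wx":0,"wy":0,"wz":0},
  ],
)

```text
time_s: 12.53
ee_pos: [619.7, -132.4, 49.9]
ee_rot: [-180.0, 0.0, 74.0]
force: [-0.6, 0.4, -2.8]
gripper_width: 29.6
gripper_force: 29.9
```

Still hanging free (-2.8 N); 3 mm more in small steps.

Call:
move_arm(
  plan=[
    {"tx":0,"ty":0,"tz":0.1,"wx":0,"wy":0,"wz":0},
    {"tx":0,"ty":0,"tz":0.1,"wx":0,"wy":0,"wz":0},
    {"tx":0,"ty":0,"tz":0.05,"wx":0,"wy":0,"wz":0},
    {"tx":0,"ty":0,"tz":0,"wx":0,"wy":0,"wz":0},
    {"tx":0,"ty":0,"tz":0,"wx":0,"wy":0,"wz":0},
  ],
)

```text
time_s: 12.95
ee_pos: [619.7, -132.4, 47.4]
ee_rot: [-180.0, 0.0, 74.0]
force: [-0.3, -0.3, -2.8]
gripper_width: 30.3
gripper_force: 29.9
```

Call:
move_arm(
  plan=[
    {"tx":0,"ty":0,"tz":0.05,"wx":0,"wy":0,"wz":0},
    {"tx":0,"ty":0,"tz":0.05,"wx":0,"wy":0,"wz":0},
    {"tx":0,"ty":0,"tz":0,"wx":0,"wy":0,"wz":0},
    {"tx":0,"ty":0,"tz":0,"wx":0,"wy":0,"wz":0},
  ],
)

```text
time_s: 13.28
ee_pos: [619.9, -132.4, 46.9]
ee_rot: [180.0, 0.0, 74.0]
force: [-1.3, -0.2, 1.7]
gripper_width: 30.1
gripper_force: 29.9
```

Call:
move_arm(
  plan=[
    {"tx":0,"ty":0,"tz":0,"wx":0,"wy":0,"wz":0},
    {"tx":0,"ty":0,"tz":0,"wx":0,"wy":0,"wz":0},
    {"tx":0,"ty":0,"tz":0,"wx":0,"wy":0,"wz":0},
    {"tx":0,"ty":0,"tz":0,"wx":0,"wy":0,"wz":0},
    {"tx":0,"ty":0,"tz":0,"wx":0,"wy":0,"wz":0},
    {"tx":0,"ty":0,"tz":0,"wx":0,"wy":0,"wz":0},
    {"tx":0,"ty":0,"tz":0,"wx":0,"wy":0,"wz":0},
    {"tx":0,"ty":0,"tz":0,"wx":0,"wy":0,"wz":0},
    {"tx":0,"ty":0,"tz":0,"wx":0,"wy":0,"wz":0},
    {"tx":0,"ty":0,"tz":0,"wx":0,"wy":0,"wz":0},
  ],
  gripper=8,
)

```text
time_s: 14.12
ee_pos: [619.8, -132.4, 46.5]
ee_rot: [180.0, 0.0, 74.0]
force: [-0.1, -0.3, 0.5]
gripper_width: 80.1
gripper_force: 0.0
```

```bash
python3 - <<'E'
from h import *
import pickle
fs={n:grab_frame(n) for n in("scene","side","wrist")};s=env.state();pickle.dump((fs,s),open("f4.pkl","wb"))
print(s["time_s"],s["ee_pos"],s["force"],s["gripper_width"])
c=[]
for n,w in(("scene",80),("side",80)):
    f=fs[n];p=proj(f,(600,-200,70)).astype(int)
    u,v=p[0]-w//2,p[1]-w*3//8; im=f["color"][v:v+w*3//4,u:u+w,::-1]; print(n,u,v,w); c.append(cv2.resize(im,(400,300),interpolation=cv2.INTER_CUBIC))
w=cv2.resize(fs["wrist"]["color"][:,:,::-1],(400,300))
w2=cv2.resize(fs["wrist"]["color"][60:210,150:350,::-1],(400,300),interpolation=cv2.INTER_CUBIC)
cv2.imwrite("pics/c3.png",np.vstack([np.hstack(c),np.hstack([w,w2])]))
E
```

```text
14.2667 [ 619.78573054 -132.39318843   46.46264734] [ 0.52225339 -0.65204425 -0.02141818] 80.47599377234312
scene 190 229 80
side 212 132 80
```

View pics/c3.png

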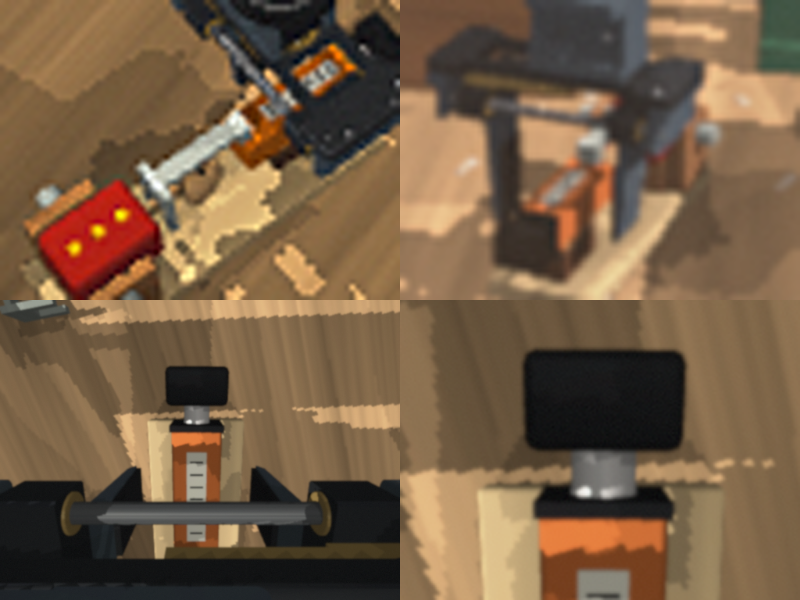

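The gauge lies level on the rest. In the scene crop (top left) its claw at (160,185) hangs between shoulders and head, and the handle is home at wrist crop (605,400). Now I slide the open fingers along to the handle.

Call:
move_arm(
  plan=[
    {"tx":1.2,"ty":0,"tz":0,"wx":0,"wy":0,"wz":0},
    {"tx":1.5,"ty":0,"tz":0,"wx":0,"wy":0,"wz":0},
    {"tx":1.8,"ty":0,"tz":0.2,"wx":0,"wy":0,"wz":0},
    {"tx":1.5,"ty":0,"tz":0.2,"wx":0,"wy":0,"wz":0},
    {"tx":1.2,"ty":0,"tz":0.15,"wx":0,"wy":0,"wz":0},
    {"tx":0,"ty":0,"tz":0,"wx":0,"wy":0,"wz":0},
    {"tx":0,"ty":0,"tz":0,"wx":0,"wy":0,"wz":0},
  ],
)

```text
time_s: 14.85
ee_pos: [639.6, -62.1, 40.7]
ee_rot: [-180.0, 0.0, 74.1]
force: [0.9, -0.6, 0.1]
gripper_width: 80.0
gripper_force: 0.0
```

Call:
move_arm(
  plan=[
    {"tx":0,"ty":0,"tz":0,"wx":0,"wy":0,"wz":0},
    {"tx":0,"ty":0,"tz":0,"wx":0,"wy":0,"wz":0},
    {"tx":0,"ty":0,"tz":0,"wx":0,"wy":0,"wz":0},
    {"tx":0,"ty":0,"tz":0,"wx":0,"wy":0,"wz":0},
    {"tx":0,"ty":0,"tz":0,"wx":0,"wy":0,"wz":0},
    {"tx":0,"ty":0,"tz":0,"wx":0,"wy":0,"wz":0},
    {"tx":0,"ty":0,"tz":0,"wx":0,"wy":0,"wz":0},
    {"tx":0,"ty":0,"tz":0,"wx":0,"wy":0,"wz":0},
    {"tx":0,"ty":0,"tz":0,"wx":0,"wy":0,"wz":0},
    {"tx":0,"ty":0,"tz":0,"wx":0,"wy":0,"wz":0},
  ],
  gripper=3,
  force=35,
)

```text
time_s: 15.68
ee_pos: [639.6, -63.4, 41.0]
ee_rot: [180.0, 0.0, 74.0]
force: [0.4, -1.0, 0.1]
gripper_width: 35.8
gripper_force: 35.0
```

Call:
move_arm(
  plan=[
    {"tx":0.2,"ty":0,"tz":0,"wx":0,"wy":0,"wz":0},
    {"tx":0.3,"ty":0,"tz":0,"wx":0,"wy":0,"wz":0},
    {"tx":0.3,"ty":0,"tz":0,"wx":0,"wy":0,"wz":0},
    {"tx":0.2,"ty":0,"tz":0,"wx":0,"wy":0,"wz":0},
    {"tx":0.2,"ty":0,"tz":0,"wx":0,"wy":0,"wz":0},
    {"tx":0.3,"ty":0,"tz":0,"wx":0,"wy":0,"wz":0},
    {"tx":0.3,"ty":0,"tz":0,"wx":0,"wy":0,"wz":0},
    {"tx":0.3,"ty":0,"tz":0,"wx":0,"wy":0,"wz":0},
    {"tx":0.3,"ty":0,"tz":0,"wx":0,"wy":0,"wz":0},
    {"tx":0.3,"ty":0,"tz":0,"wx":0,"wy":0,"wz":0},
    {"tx":0.3,"ty":0,"tz":0,"wx":0,"wy":0,"wz":0},
    {"tx":0,"ty":0,"tz":0,"wx":0,"wy":0,"wz":0},
  ],
)

```text
time_s: 16.68
ee_pos: [647.9, -34.0, 40.9]
ee_rot: [-180.0, 0.0, 74.0]
force: [-0.6, -5.0, 0.2]
gripper_width: 36.0
gripper_force: 35.0
```

```bash
cat > look.py <<'E'
from h import *
import pickle,sys
w=grab_frame("wrist");fs={n:grab_frame(n) for n in("scene","side")};s=env.state();fs["wrist"]=w;pickle.dump((fs,s),open("fl.pkl","wb"))
print(s["time_s"],s["ee_pos"],s["force"],s["gripper_width"])
c=[]
for n,k,P in(("scene",80,(615,-150,70)),("side",80,(630,-90,70))):
    f=fs[n];p=proj(f,P).astype(int)
    u,v=p[0]-k//2,p[1]-k*3//8; print(n,u,v,k); c.append(cv2.resize(f["color"][v:v+k*3//4,u:u+k,::-1],(400,300),interpolation=cv2.INTER_CUBIC))
a=cv2.resize(w["color"][:,:,::-1],(400,300)); b=cv2.resize(w["color"][170:380,110:390,::-1],(400,300),interpolation=cv2.INTER_CUBIC)
cv2.imwrite(sys.argv[1],np.vstack([np.hstack(c),np.hstack([a,b])]))
E
python3 look.py pics/c4.png
```

```text
16.8333 [647.77090819 -34.48303096  40.93388453] [-1.23944244 -3.50191775  0.76696535] 36.12253991713413
scene 203 221 80
side 200 144 80
```

View pics/c4.png

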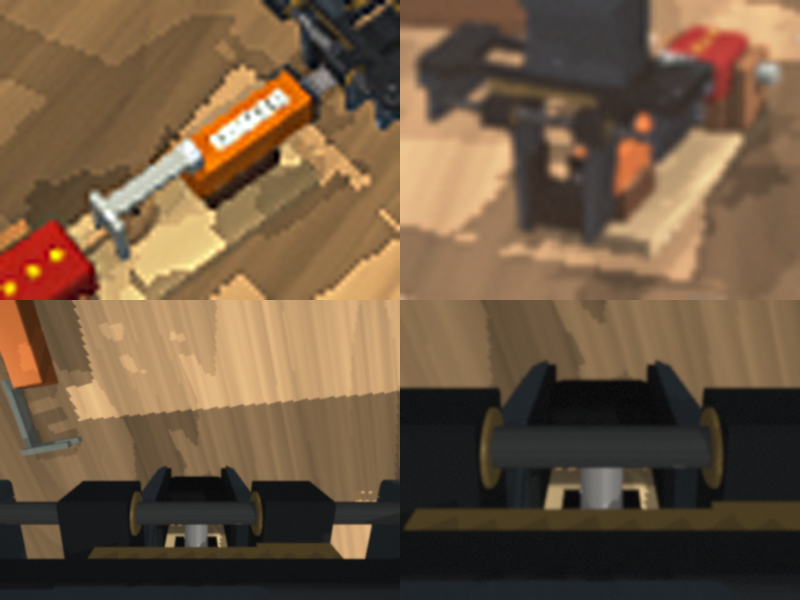

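The handle is 29 mm out, and the scene crop (top left) shows the gauge slid up with its claw against the head at (115,240) and the rod showing at (318,78), no band yet. The force of about 4.6 N fits 18 mm of pull, so I pull 28 mm more to reach about 47 mm.

Call:
move_arm(
  plan=[
    {"tx":0.3,"ty":0,"tz":0,"wx":0,"wy":0,"wz":0},
    {"tx":0.3,"ty":0,"tz":0,"wx":0,"wy":0,"wz":0},
    {"tx":0.3,"ty":0,"tz":0,"wx":0,"wy":0,"wz":0},
    {"tx":0.3,"ty":0,"tz":0,"wx":0,"wy":0,"wz":0},
    {"tx":0.3,"ty":0,"tz":0,"wx":0,"wy":0,"wz":0},
    {"tx":0.3,"ty":0,"tz":0,"wx":0,"wy":0,"wz":0},
    {"tx":0.3,"ty":0,"tz":0,"wx":0,"wy":0,"wz":0},
    {"tx":0.3,"ty":0,"tz":0,"wx":0,"wy":0,"wz":0},
    {"tx":0.2,"ty":0,"tz":0,"wx":0,"wy":0,"wz":0},
    {"tx":0.2,"ty":0,"tz":0,"wx":0,"wy":0,"wz":0},
    {"tx":0,"ty":0,"tz":0,"wx":0,"wy":0,"wz":0},
  ],
)

```text
time_s: 17.75
ee_pos: [655.1, -8.7, 40.8]
ee_rot: [-180.0, 0.1, 74.0]
force: [-1.6, -8.1, 0.5]
gripper_width: 35.3
gripper_force: 35.0
```

```bash
cat > rod.py <<'E'
from h import *
f=grab_frame("scene");s=env.state()
print(s["time_s"],s["ee_pos"],s["ee_rot"],s["force"],s["gripper_force"])
a=np.radians(74.0);X=np.array([np.cos(a),np.sin(a),0]);o=np.array([619.6,-132.3,64])
F=np.array(f["color"])
for x in range(52,124,3):
    u,v=proj(f,o+X*x); print(x,np.round((u,v),1),cv2.getRectSubPix(F,(1,1),(float(u),float(v))).ravel(),end=" | ")
E
python3 rod.py; python3 look.py pics/c5.png
```

```text
17.8 [655.03889303  -8.86979573  40.83270525] [-1.79972397e+02  1.44262473e-01  7.40371885e+01] [-2.41968947 -8.84404131  1.32985902] 35.00024378299713
52 [259.8 240.2] [242 222 180] | 55 [260.5 239.7] [239 157  64] | 58 [261.2 239.3] [240 120   3] | 61 [261.9 238.8] [247 125   4] | 64 [262.6 238.3] [190  96  12] | 67 [263.2 237.8] [91 67 57] | 70 [263.9 237.3] [171 169 171] | 73 [264.6 236.9] [219 213 209] | 76 [265.3 236.4] [230 226 221] | 79 [265.9 235.9] [242 236 230] | 82 [266.6 235.4] [238 231 226] | 85 [267.3 235. ] [234 226 219] | 88 [268.  234.5] [168 160 155] | 91 [268.6 234. ] [129 124 120] | 94 [269.3 233.5] [131 126 124] | 97 [270.  233.1] [136 129 126] | 100 [270.6 232.6] [132 128 124] | 103 [271.3 232.1] [133 129 126] | 106 [272.  231.6] [136 131 127] | 109 [272.6 231.2] [138 132 128] | 112 [273.3 230.7] [137 130 126] | 115 [274.  230.2] [103  98  97] | 118 [274.6 229.8] [46 45 46] | 121 [275.3 229.3] [31 34 34] | 17.95 [655.0523785   -9.00757439  40.83466953] [-2.29086654 -7.8694031   1.31915518] 35.540760147815796
scene 203 221 80
side 200 144 80
```

View pics/c5.png

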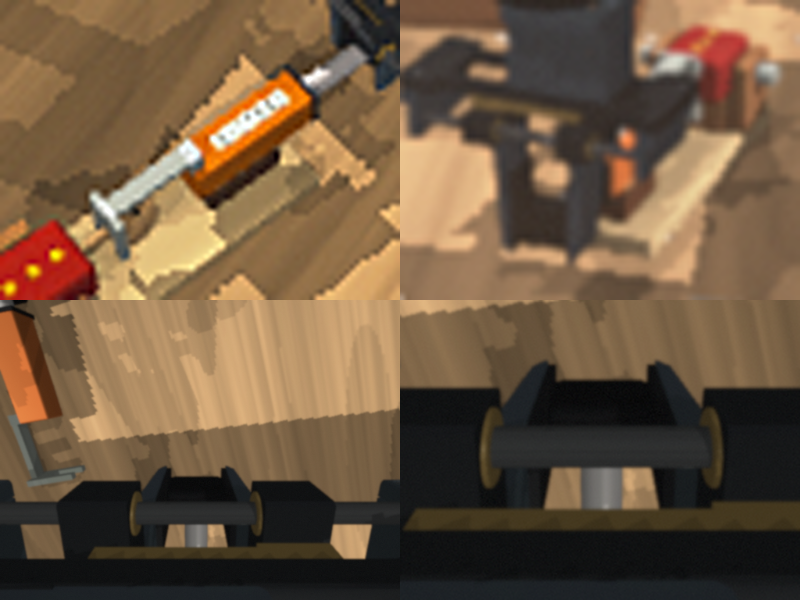

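The picture shows the claw firm against the head and bare rod at the mouth (scene crop (318,78)), with no green yet. I pull on a little at a time.

Call:
move_arm(
  plan=[
    {"tx":0.2,"ty":0,"tz":0,"wx":0,"wy":0,"wz":0},
    {"tx":0.2,"ty":0,"tz":0,"wx":0,"wy":0,"wz":0},
    {"tx":0.1,"ty":0,"tz":0,"wx":0,"wy":0,"wz":0},
    {"tx":0,"ty":0,"tz":0,"wx":0,"wy":0,"wz":0},
    {"tx":0,"ty":0,"tz":0,"wx":0,"wy":0,"wz":0},
  ],
)

```text
time_s: 18.37
ee_pos: [656.3, -4.4, 40.8]
ee_rot: [-180.0, 0.2, 74.0]
force: [-1.8, -8.6, 0.7]
gripper_width: 35.9
gripper_force: 35.0
```

```bash
python3 rod.py
```

```text
18.4167 [656.33283807  -4.44702486  40.83500384] [-1.79970064e+02  1.67055388e-01  7.40288069e+01] [-2.28810233 -9.43943054  1.51591587] 35.000168681144714
52 [259.8 240.2] [242 224 181] | 55 [260.5 239.7] [239 157  61] | 58 [261.2 239.3] [240 120   1] | 61 [261.9 238.8] [248 126   5] | 64 [262.6 238.3] [195  97  14] | 67 [263.2 237.8] [72 58 36] | 70 [263.9 237.3] [ 32 119  62] | 73 [264.6 236.9] [111 173 125] | 76 [265.3 236.4] [214 219 210] | 79 [265.9 235.9] [248 238 235] | 82 [266.6 235.4] [240 232 227] | 85 [267.3 235. ] [234 225 219] | 88 [268.  234.5] [167 157 154] | 91 [268.6 234. ] [129 124 121] | 94 [269.3 233.5] [130 126 123] | 97 [270.  233.1] [133 128 125] | 100 [270.6 232.6] [131 127 124] | 103 [271.3 232.1] [133 129 126] | 106 [272.  231.6] [135 128 126] | 109 [272.6 231.2] [134 129 126] | 112 [273.3 230.7] [135 130 126] | 115 [274.  230.2] [141 134 128] | 118 [274.6 229.8] [136 129 125] | 121 [275.3 229.3] [89 85 85] |
```

Green shows at the mouth (about 4 mm of it). I go 3 mm further to mid-band and hold.

Call:
move_arm(
  plan=[
    {"tx":0.15,"ty":0,"tz":0,"wx":0,"wy":0,"wz":0},
    {"tx":0.1,"ty":0,"tz":0,"wx":0,"wy":0,"wz":0},
    {"tx":0,"ty":0,"tz":0,"wx":0,"wy":0,"wz":0},
    {"tx":0,"ty":0,"tz":0,"wx":0,"wy":0,"wz":0},
    {"tx":0,"ty":0,"tz":0,"wx":0,"wy":0,"wz":0},
    {"tx":0,"ty":0,"tz":0,"wx":0,"wy":0,"wz":0},
    {"tx":0,"ty":0,"tz":0,"wx":0,"wy":0,"wz":0},
    {"tx":0,"ty":0,"tz":0,"wx":0,"wy":0,"wz":0},
    {"tx":0,"ty":0,"tz":0,"wx":0,"wy":0,"wz":0},
    {"tx":0,"ty":0,"tz":0,"wx":0,"wy":0,"wz":0},
    {"tx":0,"ty":0,"tz":0,"wx":0,"wy":0,"wz":0},
    {"tx":0,"ty":0,"tz":0,"wx":0,"wy":0,"wz":0},
  ],
)

```text
time_s: 19.42
ee_pos: [657.0, -2.2, 40.8]
ee_rot: [-180.0, 0.2, 74.0]
force: [-1.7, -9.3, 0.9]
gripper_width: 36.0
gripper_force: 35.0
```

```bash
python3 rod.py
```

```text
19.4667 [656.94276111  -2.22708236  40.82212282] [-179.96503956    0.18041106   74.02910252] [-2.84708316 -8.57215702  1.00509926] 35.00022232532501
52 [259.8 240.2] [242 224 182] | 55 [260.5 239.7] [239 157  65] | 58 [261.2 239.3] [240 121   3] | 61 [261.9 238.8] [248 126   5] | 64 [262.6 238.3] [196  97  15] | 67 [263.2 237.8] [77 62 40] | 70 [263.9 237.3] [ 20 131  63] | 73 [264.6 236.9] [ 43 158  77] | 76 [265.3 236.4] [141 193 145] | 79 [265.9 235.9] [246 235 229] | 82 [266.6 235.4] [242 232 230] | 85 [267.3 235. ] [241 233 229] | 88 [268.  234.5] [181 173 168] | 91 [268.6 234. ] [134 129 125] | 94 [269.3 233.5] [130 125 121] | 97 [270.  233.1] [134 128 125] | 100 [270.6 232.6] [131 126 124] | 103 [271.3 232.1] [132 128 126] | 106 [272.  231.6] [135 129 126] | 109 [272.6 231.2] [135 129 126] | 112 [273.3 230.7] [135 129 125] | 115 [274.  230.2] [138 132 127] | 118 [274.6 229.8] [140 134 130] | 121 [275.3 229.3] [125 120 117] |
```

Call:
move_arm(
  plan=[
    {"tx":0,"ty":0,"tz":0,"wx":0,"wy":0,"wz":0},
    {"tx":0,"ty":0,"tz":0,"wx":0,"wy":0,"wz":0},
    {"tx":0,"ty":0,"tz":0,"wx":0,"wy":0,"wz":0},
    {"tx":0,"ty":0,"tz":0,"wx":0,"wy":0,"wz":0},
    {"tx":0,"ty":0,"tz":0,"wx":0,"wy":0,"wz":0},
    {"tx":0,"ty":0,"tz":0,"wx":0,"wy":0,"wz":0},
    {"tx":0,"ty":0,"tz":0,"wx":0,"wy":0,"wz":0},
    {"tx":0,"ty":0,"tz":0,"wx":0,"wy":0,"wz":0},
    {"tx":0,"ty":0,"tz":0,"wx":0,"wy":0,"wz":0},
    {"tx":0,"ty":0,"tz":0,"wx":0,"wy":0,"wz":0},
    {"tx":0,"ty":0,"tz":0,"wx":0,"wy":0,"wz":0},
  ],
)

```text
time_s: 20.38
ee_pos: [656.9, -2.2, 40.8]
ee_rot: [-180.0, 0.2, 74.0]
force: [-3.0, -10.2, 1.1]
gripper_width: 35.6
gripper_force: 35.0
```

Mid-band, steady, no red. After about 2.2 s of hold I ease the handle home slowly.

Call:
move_arm(
  plan=[
    {"tx":0,"ty":0,"tz":0,"wx":0,"wy":0,"wz":0},
    {"tx":0,"ty":0,"tz":0,"wx":0,"wy":0,"wz":0},
    {"tx":-0.2,"ty":0,"tz":0,"wx":0,"wy":0,"wz":0},
    {"tx":-0.2,"ty":0,"tz":0,"wx":0,"wy":0,"wz":0},
    {"tx":-0.25,"ty":0,"tz":0,"wx":0,"wy":0,"wz":0},
    {"tx":-0.25,"ty":0,"tz":0,"wx":0,"wy":0,"wz":0},
    {"tx":-0.25,"ty":0,"tz":0,"wx":0,"wy":0,"wz":0},
    {"tx":-0.25,"ty":0,"tz":0,"wx":0,"wy":0,"wz":0},
    {"tx":-0.25,"ty":0,"tz":0,"wx":0,"wy":0,"wz":0},
    {"tx":-0.25,"ty":0,"tz":0,"wx":0,"wy":0,"wz":0},
    {"tx":-0.25,"ty":0,"tz":0,"wx":0,"wy":0,"wz":0},
    {"tx":-0.25,"ty":0,"tz":0,"wx":0,"wy":0,"wz":0},
  ],
)

```text
time_s: 21.38
ee_pos: [650.6, -24.3, 40.9]
ee_rot: [-180.0, 0.1, 74.0]
force: [-2.0, -5.4, 2.0]
gripper_width: 36.0
gripper_force: 35.0
```

Call:
move_arm(
  plan=[
    {"tx":-0.2,"ty":0,"tz":0,"wx":0,"wy":0,"wz":0},
    {"tx":-0.2,"ty":0,"tz":0,"wx":0,"wy":0,"wz":0},
    {"tx":-0.2,"ty":0,"tz":0,"wx":0,"wy":0,"wz":0},
    {"tx":-0.2,"ty":0,"tz":0,"wx":0,"wy":0,"wz":0},
    {"tx":-0.2,"ty":0,"tz":0,"wx":0,"wy":0,"wz":0},
    {"tx":-0.2,"ty":0,"tz":0,"wx":0,"wy":0,"wz":0},
    {"tx":-0.2,"ty":0,"tz":0,"wx":0,"wy":0,"wz":0},
    {"tx":-0.2,"ty":0,"tz":0,"wx":0,"wy":0,"wz":0},
    {"tx":-0.1,"ty":0,"tz":0,"wx":0,"wy":0,"wz":0},
    {"tx":0,"ty":0,"tz":0,"wx":0,"wy":0,"wz":0},
    {"tx":0,"ty":0,"tz":0,"wx":0,"wy":0,"wz":0},
  ],
)

```text
time_s: 22.3
ee_pos: [646.3, -39.6, 40.9]
ee_rot: [-180.0, 0.0, 74.0]
force: [-1.2, -3.6, 0.7]
gripper_width: 36.1
gripper_force: 35.0
```

```bash
python3 rod.py
```

```text
22.35 [646.30068365 -39.55229363  40.9361785 ] [-1.79994942e+02  2.08388282e-03  7.40140831e+01] [-2.12677278 -3.06833287  1.56153826] 35.000136494636536
52 [259.8 240.2] [232 202 164] | 55 [260.5 239.7] [227 140  61] | 58 [261.2 239.3] [225 108   5] | 61 [261.9 238.8] [233 114   5] | 64 [262.6 238.3] [173  84  12] | 67 [263.2 237.8] [59 40 36] | 70 [263.9 237.3] [73 76 80] | 73 [264.6 236.9] [106 104 103] | 76 [265.3 236.4] [131 125 122] | 79 [265.9 235.9] [141 134 131] | 82 [266.6 235.4] [77 74 74] | 85 [267.3 235. ] [30 30 34] | 88 [268.  234.5] [40 41 45] | 91 [268.6 234. ] [45 45 49] | 94 [269.3 233.5] [36 37 39] | 97 [270.  233.1] [30 34 36] | 100 [270.6 232.6] [32 34 37] | 103 [271.3 232.1] [32 33 35] | 106 [272.  231.6] [35 35 37] | 109 [272.6 231.2] [37 37 37] | 112 [273.3 230.7] [39 40 41] | 115 [274.  230.2] [38 41 40] | 118 [274.6 229.8] [37 38 39] | 121 [275.3 229.3] [34 35 37] |
```

Call:
move_arm(
  plan=[
    {"tx":-0.12,"ty":0,"tz":0,"wx":0,"wy":0,"wz":0},
    {"tx":-0.12,"ty":0,"tz":0,"wx":0,"wy":0,"wz":0},
    {"tx":-0.12,"ty":0,"tz":0,"wx":0,"wy":0,"wz":0},
    {"tx":-0.12,"ty":0,"tz":0,"wx":0,"wy":0,"wz":0},
    {"tx":-0.12,"ty":0,"tz":0,"wx":0,"wy":0,"wz":0},
    {"tx":-0.1,"ty":0,"tz":0,"wx":0,"wy":0,"wz":0},
    {"tx":-0.1,"ty":0,"tz":0,"wx":0,"wy":0,"wz":0},
    {"tx":-0.1,"ty":0,"tz":0,"wx":0,"wy":0,"wz":0},
    {"tx":-0.1,"ty":0,"tz":0,"wx":0,"wy":0,"wz":0},
    {"tx":-0.1,"ty":0,"tz":0,"wx":0,"wy":0,"wz":0},
    {"tx":0,"ty":0,"tz":0,"wx":0,"wy":0,"wz":0},
    {"tx":0,"ty":0,"tz":0,"wx":0,"wy":0,"wz":0},
  ],
)

```text
time_s: 23.35
ee_pos: [643.3, -50.2, 41.0]
ee_rot: [-180.0, 0.0, 74.0]
force: [-1.6, -1.6, 1.1]
gripper_width: 35.6
gripper_force: 35.0
```

```bash
python3 rod.py
```

```text
23.4 [643.30925518 -50.18982428  40.95818933] [1.79998093e+02 3.68318608e-03 7.40120623e+01] [-0.80932671 -3.2498876   0.74898471] 35.00017583370209
52 [259.8 240.2] [243 207 161] | 55 [260.5 239.7] [174 118  71] | 58 [261.2 239.3] [130  63   9] | 61 [261.9 238.8] [137  67   5] | 64 [262.6 238.3] [108  55  13] | 67 [263.2 237.8] [50 36 33] | 70 [263.9 237.3] [44 48 49] | 73 [264.6 236.9] [38 39 41] | 76 [265.3 236.4] [43 43 45] | 79 [265.9 235.9] [60 60 62] | 82 [266.6 235.4] [46 47 49] | 85 [267.3 235. ] [31 31 34] | 88 [268.  234.5] [32 31 34] | 91 [268.6 234. ] [36 33 36] | 94 [269.3 233.5] [37 35 37] | 97 [270.  233.1] [36 37 39] | 100 [270.6 232.6] [40 41 42] | 103 [271.3 232.1] [41 43 43] | 106 [272.  231.6] [39 39 41] | 109 [272.6 231.2] [33 34 34] | 112 [273.3 230.7] [31 33 33] | 115 [274.  230.2] [30 32 32] | 118 [274.6 229.8] [30 31 33] | 121 [275.3 229.3] [37 37 39] |
```

Call:
move_arm(
  plan=[
    {"tx":-0.1,"ty":0,"tz":0,"wx":0,"wy":0,"wz":0},
    {"tx":-0.1,"ty":0,"tz":0,"wx":0,"wy":0,"wz":0},
    {"tx":-0.1,"ty":0,"tz":0,"wx":0,"wy":0,"wz":0},
    {"tx":0,"ty":0,"tz":0,"wx":0,"wy":0,"wz":0},
  ],
)

```text
time_s: 23.73
ee_pos: [643.0, -52.6, 41.0]
ee_rot: [180.0, -0.1, 74.0]
force: [0.8, 1.5, -0.2]
gripper_width: 35.9
gripper_force: 35.0
```

Call:
move_arm(
  plan=[
    {"tx":-0.1,"ty":0,"tz":0,"wx":0,"wy":0,"wz":0},
    {"tx":-0.1,"ty":0,"tz":0,"wx":0,"wy":0,"wz":0},
    {"tx":-0.1,"ty":0,"tz":0,"wx":0,"wy":0,"wz":0},
    {"tx":0,"ty":0,"tz":0,"wx":0,"wy":0,"wz":0},
  ],
)

```text
time_s: 24.07
ee_pos: [641.8, -56.1, 41.0]
ee_rot: [180.0, -0.0, 74.0]
force: [0.8, 1.7, -0.4]
gripper_width: 35.5
gripper_force: 35.0
```

```bash
python3 rod.py
```

```text
24.1167 [641.78940484 -56.06177709  40.97525347] [ 1.79978175e+02 -2.96951536e-04  7.40091410e+01] [0.69298632 1.49268432 1.3533661 ] 35.00008821487427
52 [259.8 240.2] [154  78  16] | 55 [260.5 239.7] [146  70   4] | 58 [261.2 239.3] [129  64   8] | 61 [261.9 238.8] [60 37 23] | 64 [262.6 238.3] [31 30 33] | 67 [263.2 237.8] [31 35 37] | 70 [263.9 237.3] [44 46 47] | 73 [264.6 236.9] [43 45 47] | 76 [265.3 236.4] [35 37 38] | 79 [265.9 235.9] [32 34 33] | 82 [266.6 235.4] [34 35 37] | 85 [267.3 235. ] [34 35 36] | 88 [268.  234.5] [32 31 34] | 91 [268.6 234. ] [35 35 38] | 94 [269.3 233.5] [39 41 42] | 97 [270.  233.1] [41 41 42] | 100 [270.6 232.6] [37 37 39] | 103 [271.3 232.1] [31 32 33] | 106 [272.  231.6] [32 33 33] | 109 [272.6 231.2] [34 34 36] | 112 [273.3 230.7] [38 39 40] | 115 [274.  230.2] [39 41 42] | 118 [274.6 229.8] [39 41 43] | 121 [275.3 229.3] [39 39 42] |
```

The force has reversed and the body now moves with the handle, so the handle is home and the claw has just come off the head. Release and lift clear.

Call:
move_arm(
  plan=[
    {"tx":0,"ty":0,"tz":0,"wx":0,"wy":0,"wz":0},
    {"tx":0,"ty":0,"tz":0,"wx":0,"wy":0,"wz":0},
    {"tx":0,"ty":0,"tz":0,"wx":0,"wy":0,"wz":0},
    {"tx":0,"ty":0,"tz":0,"wx":0,"wy":0,"wz":0},
    {"tx":0,"ty":0,"tz":0,"wx":0,"wy":0,"wz":0},
    {"tx":0,"ty":0,"tz":0,"wx":0,"wy":0,"wz":0},
    {"tx":0,"ty":0,"tz":0,"wx":0,"wy":0,"wz":0},
    {"tx":0,"ty":0,"tz":0,"wx":0,"wy":0,"wz":0},
  ],
  gripper=8,
)

```text
time_s: 24.78
ee_pos: [641.7, -56.0, 40.9]
ee_rot: [180.0, 0.0, 74.0]
force: [0.0, -0.3, 0.6]
gripper_width: 79.8
gripper_force: 0.0
```

Call:
move_arm(
  plan=[
    {"tx":0,"ty":0,"tz":-1,"wx":0,"wy":0,"wz":0},
    {"tx":0,"ty":0,"tz":-2,"wx":0,"wy":0,"wz":0},
    {"tx":0,"ty":0,"tz":-3,"wx":0,"wy":0,"wz":0},
    {"tx":0,"ty":0,"tz":-3,"wx":0,"wy":0,"wz":0},
    {"tx":0,"ty":0,"tz":-3,"wx":0,"wy":0,"wz":0},
    {"tx":0,"ty":0,"tz":-2,"wx":0,"wy":0,"wz":0},
    {"tx":-2,"ty":0,"tz":0,"wx":0,"wy":0,"wz":0},
    {"tx":-3,"ty":0,"tz":0,"wx":0,"wy":0,"wz":0},
    {"tx":-3,"ty":0,"tz":0,"wx":0,"wy":0,"wz":0},
    {"tx":-2,"ty":0,"tz":0,"wx":0,"wy":0,"wz":0},
    {"tx":0,"ty":0,"tz":0,"wx":0,"wy":0,"wz":0},
    {"tx":0,"ty":0,"tz":0,"wx":0,"wy":0,"wz":0},
  ],
)

```text
time_s: 25.78
ee_pos: [614.0, -152.9, 181.7]
ee_rot: [179.9, -0.0, 73.9]
force: [0.4, 0.4, -0.4]
gripper_width: 80.1
gripper_force: 0.0
```

```bash
python3 - <<'E'
from h import *
f=grab_frame("wrist");s=env.state();print(s["time_s"],s["ee_pos"],s["force"])
a=np.radians(74.0);X=np.array([np.cos(a),np.sin(a),0]);o=np.array([619.6,-132.3,75])
Y=np.array([np.sin(a),-np.cos(a),0])
F=f["color"]
for x in range(20,110,4):
    print(x,[F[tuple(int(k) for k in proj(f,o+X*x+Y*y)[::-1])].tolist() for y in(-16.5,0,16.5)])
E
```

```text
25.8333 [ 614.21542819 -151.96076902  181.56743569] [-0.03917794 -0.06663243  0.4289573 ]
20 [[168, 141, 101], [210, 215, 196], [130, 111, 81]]
24 [[169, 141, 100], [234, 237, 224], [130, 112, 81]]
28 [[170, 140, 100], [205, 211, 193], [130, 112, 81]]
32 [[169, 140, 99], [234, 237, 225], [130, 112, 81]]
36 [[169, 138, 98], [185, 190, 174], [202, 173, 125]]
40 [[168, 137, 97], [232, 233, 219], [199, 171, 123]]
44 [[162, 133, 94], [205, 111, 56], [199, 170, 123]]
48 [[73, 55, 37], [134, 73, 36], [97, 78, 56]]
52 [[70, 56, 38], [130, 71, 35], [91, 72, 50]]
56 [[58, 46, 35], [27, 26, 27], [77, 63, 45]]
60 [[70, 56, 40], [115, 114, 110], [116, 93, 67]]
64 [[78, 62, 43], [128, 126, 123], [117, 93, 67]]
68 [[64, 52, 37], [83, 81, 80], [102, 81, 57]]
72 [[16, 14, 12], [20, 21, 22], [26, 22, 19]]
76 [[14, 12, 12], [22, 22, 23], [49, 41, 30]]
80 [[15, 14, 14], [20, 21, 22], [47, 39, 28]]
84 [[18, 17, 18], [21, 20, 22], [49, 40, 30]]
88 [[21, 20, 19], [22, 22, 24], [75, 60, 43]]
92 [[98, 79, 56], [123, 98, 68], [122, 98, 69]]
96 [[97, 77, 55], [125, 101, 71], [127, 101, 71]]
100 [[97, 78, 55], [124, 99, 70], [129, 103, 73]]
104 [[156, 124, 88], [165, 132, 93], [154, 123, 87]]
108 [[165, 131, 93], [191, 152, 107], [203, 162, 115]]
```

The handle is home: the rod gap of about 13 mm matches the one before the pull. The gauge is straight on the rest, 6 mm along, with the claw still within the neck gap.

```bash
python3 -c "
from workcell import env
print(env.job_done())"
```

```text
the job is handed in; nothing more can be done
None
```

The job is handed in: the gauge was seated, pulled into the green band for about 2 s with no red showing, and eased home; it lies on the rest with its claw over the neck, 26 s in, verdict not shown.

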